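# Unhook the twin-well tube holder

### The job

Take the tube holder with the two small wells off the screw on the white board: lift it until the screw head is at the wide round part of its keyhole, then pull it straight off. Set it down gently, standing upright in the shallow metal tray, and leave the single-well holder hanging where it is.

Things in the scene. Friction and masses are not known exactly. Their poses are not given: they have to be found in the camera images.
- twin_holder: The part to take: steel hanging holder, 0.25 kg, with TWO 19 mm wells side by side. Origin: underside centre of its flat foot (60 deep in x, 70 wide in y; stands by itself); z up, x to its front, away from the board. Grip block 16 mm wide (y), x -26 to +20, 124 to 150 mm above the foot: grip across it from above at x 0. Lift about 31 mm (21 to 41 will do) and the head passes the keyhole.
- single_holder: Leave hanging: same size, axes and grip block, but ONE 40 mm well. Both holders: back plate 4 mm thick (x -30 to -26), 70 wide, 150 high; keyhole at y 0: round part 36 mm across, centred 75 mm above the foot, and a 9.5 mm slot up from it, ending at 110 mm, where the screw shank sits. Shelf with wells at 40 to 44 mm. They hang freely and may lean 3 degrees.
- board: Fixed white board, 18 mm thick (x), 340 wide (y), 195 high. Origin: underside centre; x points out of the face with the screws, away from the robot. Screws along x at y -115, 0 (bare), +115, axis 165 mm up: shank 7 mm, head 16 mm across, 8 to 12 mm off the face. Holders hang on the outer two, either way round, axes as the board's, foot 58 mm up, origin 39 mm ahead of the board's.
- tray: Fixed shallow square metal tray on the counter, left of the board: 150 x 150 mm outside, open on top, walls 3 mm thick and 12 mm high, floor 3 mm thick. Origin: centre of its underside; x and y along its sides, z up.
Things that resemble listed ones, but are neither listed nor needed, are in the scene too. What is shaped like the twin_holder but purple is not meant. Of the things that look like the tray, take the one that is farthest to the robot's right at the start.

How it is judged (in metres and radians):
On the way, in this order (a step that is already met when the one before it is completed fails the run):
1. the twin-well holder is lifted (20 mm or more) while still over the screw (z of twin_holder in the frame of board above 0.0785 m and x of twin_holder in the frame of board below 0.052 m and contact force between twin_holder and the fingers above 0.5 N).
2. it is pulled off forward, clear of the screw head, in the gripper (x of twin_holder in the frame of board above 0.056 m and angle between twin_holder's own z axis and vertical below 0.5 rad and contact force between twin_holder and the fingers above 0.5 N), for 0.1 s.
At the end, for the whole second after the job is handed in: The twin-well holder stands upright (within 0.1 rad) with its foot flat on the tray's floor (foot less than 8 mm above the tray's underside), inside the tray's walls (centre within 45 mm of the tray's centre along each side), at rest; the single-well holder hangs within 20 mm of where it was (x of twin_holder in the frame of tray between -0.045 and 0.045 m and y of twin_holder in the frame of tray between -0.045 and 0.045 m and z of twin_holder in the frame of tray below 0.008 m and angle between twin_holder's own z axis and vertical below 0.1 rad and linear speed of twin_holder below 0.02 m/s and distance of single_holder from where it was at the start of the episode below 0.02 m); the robot touches nothing.
It fails at once if the single-well holder is pushed about or taken off its screw (moved 30 mm or more) (distance of single_holder from where it was at the start of the episode above 0.03 m).
It fails at once if the twin-well holder is dropped (moves at over 0.6 m/s when not in the gripper) (linear speed of twin_holder above 0.6 m/s and contact force between twin_holder and the fingers below 0.2 N).
It also fails if it takes over 42 s, if anything falls off the work surface, if the arm or the gripper's body presses on something with over 40 N, if the wrist force passes 120 N, or if a joint passes its speed limit or range.

### The arm

A 6-joint arm with a two-finger parallel gripper is mounted at the origin on the work surface. World frame = base frame: x ahead of the robot, y to its left, z up, the work surface at z = 0. Lengths are in m, angles in degrees, forces in N, time in s.
With the tool pointing down it reaches from about 0.25 to 0.725 m from the base axis. Payload 9.7 kg.
Tool frame: the origin (TCP) lies between the finger pads; the fingertips stand bot.tcp_to_tips ahead of it and the grasp point (between the pads) lies 11 mm behind it (bot.tcp_to_tips is the distance from the TCP to the fingertips, in m); z points along the fingers, y is the line along which they close (so a half turn about z gives the same grasp; the last joint's range is limited). The gripper opens to 85 mm and grips with 20 to 120 N. Pads are 22 mm wide; open, the fingers measure 114 mm over their backs; the gripper's body (76 mm by 85 mm) begins 54 mm behind the grasp point. The pads swing forward as they close: fully open they stand 13 mm farther back than shut.
Start: joints at [67.208, 4.979, 10.078, 95.1, 0, 90], TCP at [0.213, 0.507, 0.204] pointing down, gripper open.
Joint ranges: [-179.16, 179.16], [-48.56, 103.87], [-65.8, 70.77], [-126.05, 130.52], [-82.76, 87.17], [-180, 180]. Speed limits (degrees/s): [127.2, 127.2, 147.25, 180, 180, 180].

### API

Orientations are given as [roll, pitch, yaw] about the fixed x, y, z axes, in that order (R = Rz(yaw) Ry(pitch) Rx(roll)).
In Python, from workcell import bot gives the robot as it stands. The module is installed in compiled form; this text tells all that it offers.
- The arm moves only by the tool carry_out, never from a script. Its arguments are lists of equal length, an entry for each row: "linear": the shift along the world's x, y, z normalised to -1 to 1, where 1 is 2 cm, a list of three; "rotation": the turn, a rotation vector about the world's x, y, z normalised to -1 to 1, where 1 is 8 degrees, a list of three; "grip": the closure, from -1 (fully open) to 1 (shut). In form: {"linear": [[tx, ty, tz], ...], "rotation": [[rx, ry, rz], ...], "grip": [grip, ...]}. A call has 1 to 12 rows; each row shifts and turns the commanded pose from where the row before left it; what a row does not reach is not made up. A row lasts 1/10 s, in which the tool goes at most 50 mm and 8.59 degrees, less where a joint would pass 70% of its speed; a pose out of reach is approached as far as the arm can. A call with a number of a shift or a turn outside -1 to 1 is refused whole. A call with a gripper value outside its range is refused whole. The fingers move at their own pace and stop on an object; "grip_force" is the grip in N (left out, the last holds). Time passes only in rows, so rows that do not move let the fingers close. It gives the time, the measured TCP pose, the force, the opening and the grip force at its end, in the units of the state.
- bot.get_obs(): the state, without advancing time (a new reading comes with each control period).
- bot.camera(name): name is "scene" or "top"; returns the picture (420x560x3 uint8, blue, green, red); there is no depth.
- bot.camera_model(name): a dict with "fx", "fy", "cx", "cy" (pixels), "camera_from_world" (4x4, takes a point from world to camera coordinates). Camera axes: x right, y up, looking along -z (the intrinsics and any distortion apply to the point x, -y, -z); pixel columns grow to the right and rows downward; lengths in m; the calibration is good to about 2 mm. A picture is of the moment at which its call begins. camera_model takes no time and is no camera call.
- bot.job_done(): hands the job in; it is judged then, once.
The state is a dict: "time": time; "q": joint angles; "qd": joint speeds; "joint_efforts": joint torques, N m; "ee_pos": TCP position; "tcp_rot": TCP orientation; "wrist_force": force on the tool from outside, world axes, zero at the start; "torque": the same for the moment, N m; "opening": finger opening in m; "grasp_force": force on a finger pad.
Only numpy, scipy, OpenCV 4.12 (cv2) and the standard library are available. Lean on these libraries where they do the work, as an engineer would, in place of code of your own. Each camera call takes 0.05 s, during which the arm holds its last target. There are 200 camera calls.

## Working session

There is one attempt and no reset: what is moved stays moved. The work goes in short steps, Python scripts to look and compute and a tool call to move; the robot and the scene stay as the last step left them, time stands still between calls to the robot, and variables do not carry over. Pictures are saved under pics/ and viewed, at most 10 in all, crops included, and the job is handed in when it is done.

Besides the shell and the picture viewer there is one more tool, called after "Emit:" as a command line: name --argument value ..., lists and objects as JSON in quotes. carry_out: Moves the arm, as the interface text tells. Its arguments: {"type":"object","properties":{"linear":{"type":"array","items":{"type":"array","items":{"type":"number"}}},"rotation":{"type":"array","items":{"type":"array","items":{"type":"number"}}},"grip":{"type":"array","items":{"type":"number"}},"grip_force":{"type":"number"}},"required":["linear","rotation","grip"]}

```bash
mkdir -p pics
python3 - <<'E'
from workcell import bot
import cv2,numpy as np
for n in("scene","top"):
    cv2.imwrite(f"pics/{n}0.png",bot.camera(n)); m=bot.camera_model(n); print(n,{k:(np.round(v,4).tolist() if not isinstance(v,str) else v) for k,v in m.items()})
o=bot.get_obs(); print(o, bot.tcp_to_tips)
E
```

```text
scene {'fx': 470.3124, 'fy': 470.3124, 'cx': 284.2892, 'cy': 211.7121, 'camera_from_world': [[0.5019, 0.8647, 0.0189, -0.3627], [-0.489, 0.2656, 0.8308, 0.1357], [0.7134, -0.4263, 0.5562, -1.3594], [0.0, 0.0, 0.0, 1.0]]}
top {'fx': 394.2814, 'fy': 394.2814, 'cx': 280.8167, 'cy': 202.8267, 'camera_from_world': [[0.007, -0.9997, -0.0229, 0.1556], [0.9889, 0.0036, 0.1486, -0.4351], [-0.1485, -0.0237, 0.9886, -0.8583], [0.0, 0.0, 0.0, 1.0]]}
{'time': 0.1, 'q': array([ 6.72077881e+01,  5.00584712e+00,  1.00382489e+01,  9.50979164e+01,
       -5.98545759e-04,  8.99996615e+01]), 'qd': array([ 0.07126555, -0.07100609,  0.14947592,  0.08667165,  0.07469514,
        0.0612846 ]), 'joint_efforts': array([-4.34082722e-04, -5.21562481e+01,  4.65651584e+01,  1.60530768e-02,
       -6.44588067e-05, -2.25644953e-05]), 'ee_pos': array([0.21297805, 0.50683919, 0.20376746]), 'tcp_rot': array([-1.79934485e+02,  5.98158328e-04,  1.57208127e+02]), 'wrist_force': array([-0.24212348, -0.9217767 ,  0.14044875]), 'torque': array([-0.03651824,  0.03028771,  0.03541738]), 'grasp_force': 0.0, 'opening': 0.08550811954641593} 0.008
```

View pics/scene0.png

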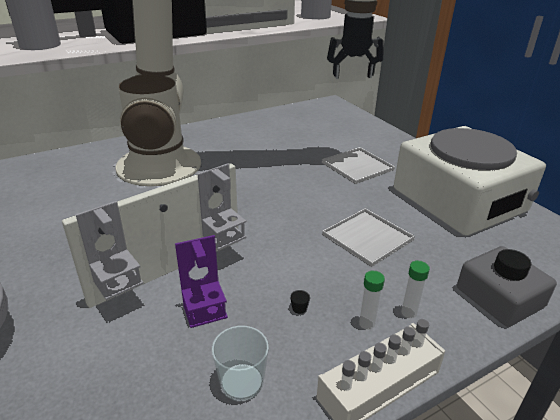

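View pics/top0.png

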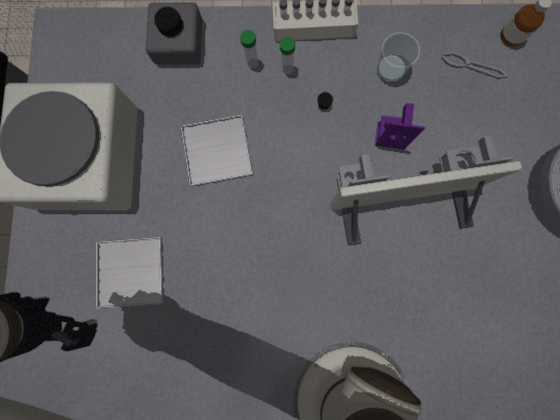

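The two views show:
- **Trays:** two look alike, at top (217,150) and top (130,272). The one at (217,150) is farther to the robot's right (−y), so I take that one.
- **Holders:** the grey ones hang at scene (115,265) and (222,220). The purple one at (200,280) is a decoy.

I'll use an enlarged crop to tell which grey holder has two wells.

Run:
```python
import cv2,numpy as np
s=cv2.imread("pics/scene0.png");t=cv2.imread("pics/top0.png")
a=cv2.resize(s[160:310,60:260],(800,600)[:2],interpolation=cv2.INTER_CUBIC)
a=cv2.resize(s[160:310,60:260],(440,330),interpolation=cv2.INTER_CUBIC)
b=cv2.resize(t[130:230,325:525],(800,400),interpolation=cv2.INTER_CUBIC)
a=cv2.resize(s[165:305,60:250],None,fx=4,fy=4,interpolation=cv2.INTER_CUBIC)
cv2.imwrite("pics/c1.png",a);cv2.imwrite("pics/c2.png",b)
```

```text
(no output)
```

View pics/c1.png

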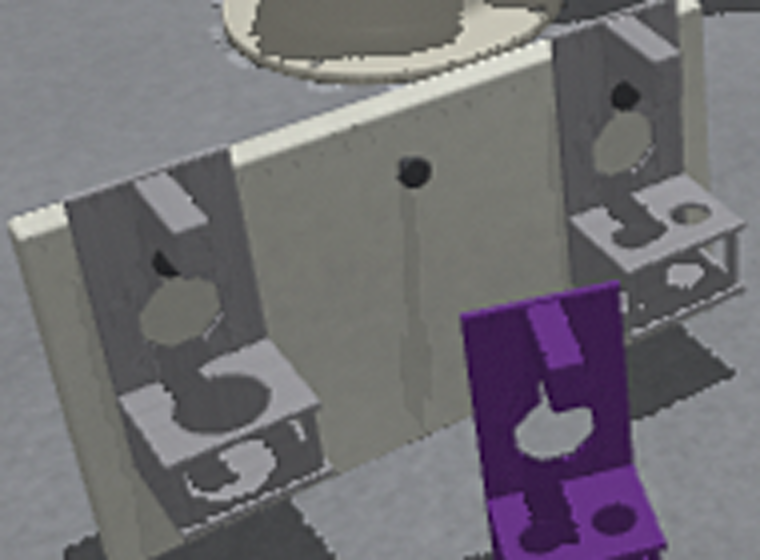

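View pics/c2.png

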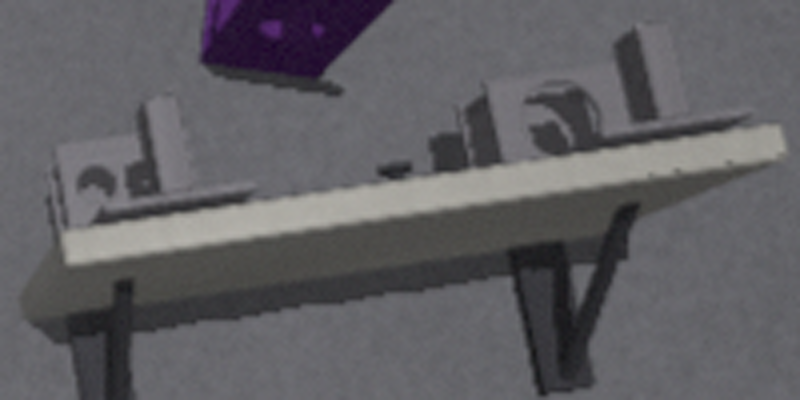

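The twin-well holder is the grey one on the robot's left: scene (222,220), top (355,170). The crop shows two small holes in its shelf. The one at scene (115,265) has a single large well, and the purple one is excluded. Next I'll measure the board, the grip block and the tray.

```bash
cat > h.py <<'E'
import cv2,numpy as np
from workcell import bot
def ray(n,uv):
    m=bot.camera_model(n);T=np.array(m["camera_from_world"]);R,t=T[:3,:3],T[:3,3]
    d=np.array([(uv[0]-m["cx"])/m["fx"],-(uv[1]-m["cy"])/m["fy"],-1.]);d=R.T@d
    return -R.T@t,d/np.linalg.norm(d)
def onz(n,uv,z):
    c,d=ray(n,uv);return c+d*(z-c[2])/d[2]
def tri(a,b):
    A=np.zeros((3,3));v=np.zeros(3);L=[ray("scene",a),ray("top",b)]
    for c,d in L:
        P=np.eye(3)-np.outer(d,d);A+=P;v+=P@c
    x=np.linalg.solve(A,v);return x,[np.linalg.norm((np.eye(3)-np.outer(d,d))@(x-c)) for c,d in L]
def proj(n,p):
    m=bot.camera_model(n);q=np.array(m["camera_from_world"])@np.r_[p,1];return np.array([m["cx"]+m["fx"]*q[0]/-q[2],m["cy"]-m["fy"]*q[1]/-q[2]])
E
python3 - <<'E'
from h import *
np.set_printoptions(precision=4,suppress=True)
t=cv2.imread("pics/top0.png")
def quad(mask):
    c=max(cv2.findContours(mask,cv2.RETR_EXTERNAL,cv2.CHAIN_APPROX_NONE)[0],key=cv2.contourArea)
    r=cv2.minAreaRect(c);return cv2.boxPoints(r),cv2.contourArea(c)
# board top edge: bright beige
roi=np.zeros(t.shape[:2],np.uint8);roi[150:215,325:525]=255
g=t.min(2)
print("bright samples",t[183,400],t[195,400],t[150,217],t[170,367],t[110,300])
m=((g>130)&(roi>0)).astype(np.uint8)*255
q,a=quad(m);P=np.array([onz("top",p,.195) for p in q]);print("board px",q,a);print(P, [np.linalg.norm(P[i]-P[i-1]) for i in range(4)])
for lo in (112,125):
  roi[:]=0;roi[105:195,170:262]=255
  m=((g>lo)&(roi>0)).astype(np.uint8)*255
  m=cv2.morphologyEx(m,cv2.MORPH_CLOSE,np.ones((5,5)))
  q,a=quad(m);P=np.array([onz("top",p,.012) for p in q]);print("tray",q.tolist(),a);print(P.mean(0),[np.linalg.norm(P[i]-P[i-1]) for i in range(4)])
# block top corners (crop c2/4 , c1/4)
top=[(325+x/4,130+y/4) for x,y in[(148,97),(175,95),(190,186),(161,190)]]
sc=[(60+x/4,165+y/4) for x,y in[(610,20),(634,13),(680,50),(655,60)]]
for p in top: print("blk top z.208",onz("top",p,.208))
for p in sc: print("blk scn z.208",onz("scene",p,.208))
# middle bare screw head: scene crop (414,172), top crop?
print("heads scn on z.165", onz("scene",(60+414/4,165+172/4),.165),onz("scene",(60+625/4,165+97/4),.165))
E
```

```text
bright samples [166 171 174] [70 74 75] [157 154 157] [127 122 123] [106 100 101]
board px [[340.2739 187.1589]
 [519.4426 160.2836]
 [520.7335 168.89  ]
 [341.5648 195.7653]] 1293.5
[[ 0.4399  0.0439  0.195 ]
 [ 0.4916 -0.2883  0.195 ]
 [ 0.4752 -0.2894  0.195 ]
 [ 0.4238  0.0417  0.195 ]] [np.float64(0.016332367555294602), np.float64(0.33619982095697437), np.float64(0.01639302302271979), np.float64(0.33507271927307136)]
tray [[178.53599548339844, 125.44798278808594], [241.89601135253906, 113.92799377441406], [252.8240203857422, 174.03199768066406], [189.46400451660156, 185.55198669433594]] 3717.0
[0.5656 0.3145 0.012 ] [np.float64(0.150721502477406), np.float64(0.15494692145585492), np.float64(0.15075396828459087), np.float64(0.15125403388705744)]
tray [[178.74400329589844, 125.59201049804688], [240.9600067138672, 114.27999877929688], [251.72801208496094, 173.50399780273438], [189.5120086669922, 184.81600952148438]] 3638.5
[0.5661 0.3155 0.012 ] [np.float64(0.14854555889371115), np.float64(0.15213703940309306), np.float64(0.14857644841314974), np.float64(0.14856323518254283)]
blk top z.208 [0.4993 0.0047 0.208 ]
blk top z.208 [ 0.5003 -0.0077  0.208 ]
blk top z.208 [ 0.4574 -0.0134  0.208 ]
blk top z.208 [ 0.4555 -0.0002  0.208 ]
blk scn z.208 [ 0.4589 -0.0123  0.208 ]
blk scn z.208 [0.4578 0.0007 0.208 ]
blk scn z.208 [0.5015 0.0052 0.208 ]
blk scn z.208 [ 0.5046 -0.009   0.208 ]
heads scn on z.165 [ 0.4777 -0.1214  0.165 ] [ 0.4618 -0.0086  0.165 ]
```

Measured:
- **Board:** yaw is 8.9°, and the top edge measures 336×16 mm, which agrees with 340×18.
- **Twin origin:** about (0.480, −0.004), with the board-derived value and both camera views agreeing within 3 mm.
- **Tray:** centre is (0.566, 0.315), and the size of about 150 mm is right.

I'll rise first, then move over.

Emit:
carry_out --linear '[[0,0,1],[0,0,1],[0,0,1],[0,-0.5,1],[0.3,-1,1],[0.5,-1,0],[0.5,-1,0],[0.5,-1,0],[0.5,-1,0],[0.5,-1,0],[0.5,-1,0],[0.5,-1,0]]' --rotation '[[0,0,0],[0,0,0],[0,0,0],[0,0,0.1],[0,0,0.2],[0,0,0.2],[0,0,0.2],[0,0,0.2],[0,0,0.2],[0,0,0.2],[0,0,0.2],[0,0,0.2]]' --grip '[-1,-1,-1,-1,-1,-1,-1,-1,-1,-1,-1,-1]' --grip_force 50

```text
time: 1.3
ee_pos: [0.2893, 0.3361, 0.3041]
tcp_rot: [-180.0, -0.0, 170.9]
wrist_force: [0.3, -0.5, -0.2]
opening: 0.0857
grasp_force: 0.0
```

```bash
python3 -c "
from workcell import bot
o=bot.get_obs();print(o['q'],o['ee_pos'],o['tcp_rot'],o['time'])"
```

```text
[ 4.92845842e+01 -5.91300408e+00  1.06453386e+01  1.06587004e+02
 -4.38865051e-04  5.84077393e+01] [0.28929203 0.33614637 0.30412144] [-1.79975357e+02 -1.46409007e-02  1.70876842e+02] 1.3
```

Emit:
carry_out --linear '[[0.56,-1,0],[0.56,-1,0],[0.56,-1,0],[0.56,-1,0],[0.56,-1,0],[0.56,-1,0],[0.56,-1,0],[0.56,-1,0],[0.56,-1,0],[0.56,-1,0],[0.56,-1,0],[0.56,-1,0]]' --rotation '[[0,0,0.15],[0,0,0.15],[0,0,0.15],[0,0,0.15],[0,0,0.15],[0,0,0.15],[0,0,0.15],[0,0,0.15],[0,0,0.15],[0,0,0.15],[0,0,0.15],[0,0,0.15]]' --grip '[-1,-1,-1,-1,-1,-1,-1,-1,-1,-1,-1,-1]'

```text
time: 2.5
ee_pos: [0.4237, 0.0961, 0.3042]
tcp_rot: [-180.0, -0.0, -174.7]
wrist_force: [0.5, -0.4, 0.1]
opening: 0.0854
grasp_force: 0.0
```

Emit:
carry_out --linear '[[0.56,-1,0],[0.56,-1,0],[0.56,-1,0],[0.56,-1,0],[0.56,-1,-0.5],[0,0,-1],[0,0,-1],[0,0,-0.5],[0,0,0],[0,0,0]]' --rotation '[[0,0,0.1],[0,0,0.1],[0,0,0.1],[0,0,0.1],[0,0,0.05],[0,0,0],[0,0,0],[0,0,0],[0,0,0],[0,0,0]]' --grip '[-1,-1,-1,-1,-1,-1,-1,-1,-1,-1]'

```text
time: 3.5
ee_pos: [0.4794, -0.0028, 0.245]
tcp_rot: [-180.0, 0.0, -171.2]
wrist_force: [0.2, -0.8, -1.1]
opening: 0.0852
grasp_force: 0.0
```

Run:
```python
from h import *
s=bot.camera("scene");t=bot.camera("top")
a=cv2.resize(s[110:270,130:290],(400,400),interpolation=cv2.INTER_CUBIC)
b=cv2.resize(t[110:210,300:400],(400,400),interpolation=cv2.INTER_CUBIC)
cv2.imwrite("pics/d1.png",np.hstack([a,b]));o=bot.get_obs();print(o['ee_pos'],o['tcp_rot'],o['q'],o['time'])
```

```text
[ 0.47974348 -0.00280094  0.24544235] [-1.79986711e+02  8.06960869e-02 -1.71175994e+02] [-3.34333671e-01 -3.59643367e+00  6.03248561e+00  9.95471367e+01
 -2.76013109e-04 -9.15833063e+00] 3.6
```

View pics/d1.png

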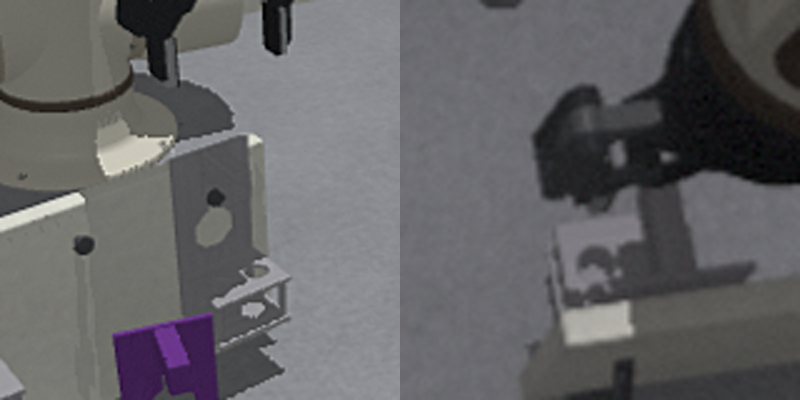

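The picture shows the open fingers at crop (165,75) and (280,40), above the shaded grip block at about (225,160), and straddling it as planned. I'll go down and close.

Emit:
carry_out --linear '[[0.05,-0.05,-0.5],[0,0,-0.5],[0,0,-0.5],[0,0,-0.5],[0,0,-0.5],[0,0,-0.5],[0,0,0],[0,0,0]]' --rotation '[[0,0,0],[0,0,0],[0,0,0],[0,0,0],[0,0,0],[0,0,0],[0,0,0],[0,0,0]]' --grip '[-1,-1,-1,-1,-1,-1,-0.5,0]'

```text
time: 4.4
ee_pos: [0.4804, -0.0039, 0.1843]
tcp_rot: [180.0, -0.0, -171.2]
wrist_force: [0.7, -0.5, -0.0]
opening: 0.059
grasp_force: 0.0
```

Emit:
carry_out --linear '[[0,0,0],[0,0,0],[0,0,0],[0,0,0],[0,0,0],[0,0,0],[0,0,0],[0,0,0]]' --rotation '[[0,0,0],[0,0,0],[0,0,0],[0,0,0],[0,0,0],[0,0,0],[0,0,0],[0,0,0]]' --grip '[0.3,0.5,0.7,0.9,1,1,1,1]'

```text
time: 5.2
ee_pos: [0.4804, -0.004, 0.1844]
tcp_rot: [180.0, -0.0, -171.2]
wrist_force: [0.6, -0.1, -0.2]
opening: 0.0002
grasp_force: 0.0
```

The fingers closed to 0 mm with no force, so the grasp missed. I'll look.

Run:
```python
from h import *
s=bot.camera("scene");t=bot.camera("top")
a=cv2.resize(s[130:230,160:260],(400,400),interpolation=cv2.INTER_CUBIC)
b=cv2.resize(t[110:210,310:410],(400,400),interpolation=cv2.INTER_CUBIC)
cv2.imwrite("pics/d2.png",np.hstack([a,b]));o=bot.get_obs();print(o['ee_pos'],o['time'],proj("scene",o['ee_pos']),proj("top",o['ee_pos']))
```

```text
[ 0.4804448  -0.00396649  0.18438638] 5.3 [221.68050192 184.46994182] [364.56389256 167.27395305]
```

View pics/d2.png

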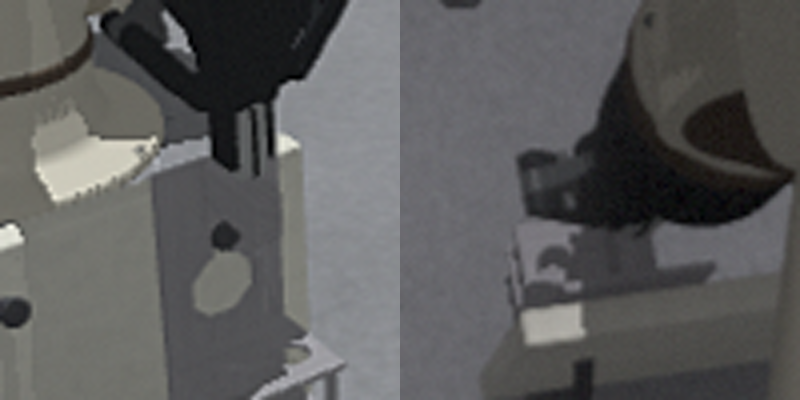

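The crop shows the shut fingertips ending at about scene px (221,172). The stated tips should project near row 188, so the fingers look some 40–50 mm higher than told. That also explains the missed grasp. I'll quantify it.

Run:
```python
from h import *
o=bot.get_obs();p=o['ee_pos'];u=np.array([.988,.154,0]);w=np.array([-.154,.988,0])
for dz in(-.008,0.02,.03,.04,.05): 
  print(dz,[proj("scene",p+u*a+w*b+[0,0,dz]).round(1).tolist() for a,b in((0,0),(.011,-.01),(.011,.01),(-.011,-.01))])
p0=np.array([.213,.507,.204]);d=np.array([np.cos(np.radians(67.2)),np.sin(np.radians(67.2)),0])
s=cv2.imread("pics/scene0.png");t=cv2.imread("pics/top0.png")
m=(s[:,:,::1].max(2)<60).astype(np.uint8);m[:, :320]=0;m[:,390:]=0;m[100:]=0
for lo,hi in((325,350),(365,390)):
  ys,xs=np.nonzero(m[:,lo:hi]);k=ys.argmax();print("open tip lowest px",xs[k]+lo,ys[k])
for dz in(0,.005,.03,.045,.06): print(dz,[proj("scene",p0+d*b+[0,0,dz]).round(1).tolist() for b in(-.048,.048)],[proj("top",p0+d*b+[0,0,dz]).round(1).tolist() for b in(-.048,.048)])
```

```text
-0.008 [[221.9, 188.0], [220.6, 192.0], [229.3, 188.7], [214.5, 187.3]]
0.02 [[221.1, 175.5], [219.8, 179.3], [228.7, 176.2], [213.6, 174.8]]
0.03 [[220.8, 170.9], [219.5, 174.7], [228.4, 171.6], [213.2, 170.2]]
0.04 [[220.5, 166.2], [219.2, 170.0], [228.2, 166.9], [212.9, 165.5]]
0.05 [[220.2, 161.5], [218.9, 165.3], [227.9, 162.2], [212.5, 160.8]]
open tip lowest px 338 77
open tip lowest px 377 99
0 [[334.4, 91.6], [368.0, 90.8]] [[105.1, 322.2], [57.6, 300.2]]
0.005 [[334.5, 89.9], [368.2, 89.0]] [[103.8, 322.7], [56.0, 300.4]]
0.03 [[335.2, 81.0], [369.3, 80.2]] [[96.9, 324.9], [47.4, 301.8]]
0.045 [[335.7, 75.6], [369.9, 74.8]] [[92.5, 326.3], [42.0, 302.7]]
0.06 [[336.1, 70.1], [370.6, 69.3]] [[87.9, 327.8], [36.3, 303.7]]
```

Both pictures (fingers open at the start, shut now) put the real fingertips about 37 mm above the stated ones, that is at z ≈ 0.214. That is just above the block top at 0.208. I'll open, go down 37 mm and close again.

Emit:
carry_out --linear '[[0,0,0],[0,0,0],[0,0,0],[0,0,0],[0,0,0],[0,0,0],[0,0,-0.37],[0,0,-0.37],[0,0,-0.37],[0,0,-0.37],[0,0,-0.37],[0,0,0]]' --rotation '[[0,0,0],[0,0,0],[0,0,0],[0,0,0],[0,0,0],[0,0,0],[0,0,0],[0,0,0],[0,0,0],[0,0,0],[0,0,0],[0,0,0]]' --grip '[-1,-1,-1,-1,-1,-1,-1,-1,-1,-1,-1,-1]'

```text
time: 6.5
ee_pos: [0.4799, -0.004, 0.146]
tcp_rot: [180.0, -0.1, -171.2]
wrist_force: [-0.2, -0.5, -0.2]
opening: 0.0854
grasp_force: 0.0
```

Emit:
carry_out --linear '[[0,0,0],[0,0,0],[0,0,0],[0,0,0],[0,0,0],[0,0,0],[0,0,0],[0,0,0],[0,0,0],[0,0,0]]' --rotation '[[0,0,0],[0,0,0],[0,0,0],[0,0,0],[0,0,0],[0,0,0],[0,0,0],[0,0,0],[0,0,0],[0,0,0]]' --grip '[-0.5,0,0.3,0.5,0.6,0.8,1,1,1,1]'

```text
time: 7.5
ee_pos: [0.4806, -0.0039, 0.1476]
tcp_rot: [180.0, 0.0, -171.2]
wrist_force: [0.7, 1.5, 1.5]
opening: 0.0151
grasp_force: 50.3
```

Gripped at 15 mm with 50 N. I'll lift 31 mm.

Emit:
carry_out --linear '[[0,0,0.2],[0,0,0.2],[0,0,0.2],[0,0,0.2],[0,0,0.2],[0,0,0.2],[0,0,0.2],[0,0,0.15],[0,0,0],[0,0,0],[0,0,0]]' --rotation '[[0,0,0],[0,0,0],[0,0,0],[0,0,0],[0,0,0],[0,0,0],[0,0,0],[0,0,0],[0,0,0],[0,0,0],[0,0,0]]' --grip '[1,1,1,1,1,1,1,1,1,1,1]'

```text
time: 8.6
ee_pos: [0.4804, -0.004, 0.1782]
tcp_rot: [180.0, -0.0, -171.2]
wrist_force: [0.3, 1.0, -1.6]
opening: 0.0156
grasp_force: 49.6
```

Run:
```python
from h import *
s=bot.camera("scene");t=bot.camera("top")
a=cv2.resize(s[120:270,160:260],(400,600),interpolation=cv2.INTER_CUBIC)
b=cv2.resize(t[60:210,310:410],(400,600),interpolation=cv2.INTER_CUBIC)
cv2.imwrite("pics/e1.png",np.hstack([a,b]));o=bot.get_obs();print(o['ee_pos'],o['time'],o['wrist_force'],o['grasp_force'])
```

```text
[ 0.48041264 -0.0039623   0.17822634] 8.7 [-1.60406669e-03  3.64198938e-01 -2.22265273e+00] 49.58558678627014
```

View pics/e1.png

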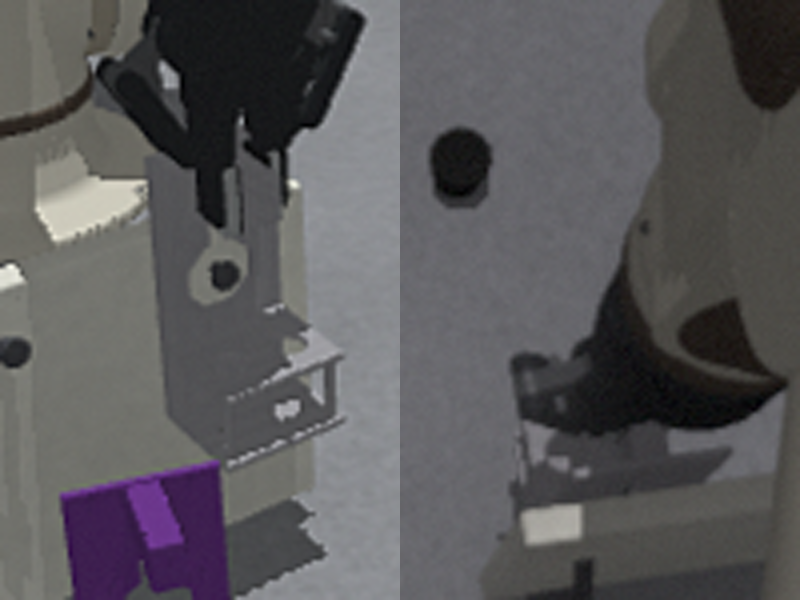

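The screw head, crop (223,275), is inside the round part of the keyhole. Before pulling, I'll check the clearance to the purple holder.

Run:
```python
from h import *
t=cv2.imread("pics/top0.png");h=cv2.cvtColor(t,cv2.COLOR_BGR2HSV)
m=((h[:,:,1]>110)&(h[:,:,0]>120)&(h[:,:,0]<165)).astype(np.uint8)
c=max(cv2.findContours(m,cv2.RETR_EXTERNAL,cv2.CHAIN_APPROX_NONE)[0],key=cv2.contourArea)
p=cv2.approxPolyDP(c,3,True)[:,0]
B=np.array([.4804,-.004,0]);R=np.array([[.988,.154,0],[-.154,.988,0]])
for q in p: print(q,[(R@(onz("top",q.astype(float),z)-B)).round(3).tolist() for z in(0,.044,.15)])
```

```text
[413 104] [[0.176, -0.185], [0.16, -0.169], [0.122, -0.128]]
[406 104] [[0.179, -0.169], [0.163, -0.153], [0.124, -0.114]]
[402 118] [[0.145, -0.152], [0.131, -0.137], [0.096, -0.1]]
[382 116] [[0.158, -0.106], [0.143, -0.093], [0.107, -0.061]]
[376 145] [[0.089, -0.079], [0.077, -0.067], [0.049, -0.038]]
[404 148] [[0.071, -0.143], [0.06, -0.128], [0.034, -0.092]]
[424 128] [[0.112, -0.199], [0.1, -0.182], [0.069, -0.14]]
[411 124] [[0.127, -0.171], [0.114, -0.155], [0.081, -0.116]]
```

The purple holder's nearest corner is about 79 mm to the side, against the twin's 35 mm half width, so the way is clear. I'll pull straight off along the board normal.

Emit:
carry_out --linear '[[0.25,0.039,0],[0.25,0.039,0],[0.25,0.039,0],[0.25,0.039,0],[0.25,0.039,0],[0.25,0.039,0],[0.25,0.039,0],[0.25,0.039,0],[0,0,0],[0,0,0]]' --rotation '[[0,0,0],[0,0,0],[0,0,0],[0,0,0],[0,0,0],[0,0,0],[0,0,0],[0,0,0],[0,0,0],[0,0,0]]' --grip '[1,1,1,1,1,1,1,1,1,1]'

```text
time: 9.7
ee_pos: [0.5205, 0.0023, 0.1783]
tcp_rot: [180.0, -0.0, -171.2]
wrist_force: [0.3, 0.5, -2.5]
opening: 0.0151
grasp_force: 49.6
```

Emit:
carry_out --linear '[[0.15,0.4,0],[0.15,0.7,0],[0.15,1,0],[0.15,1,0],[0.15,1,0],[0.15,1,0],[0.15,1,0],[0.15,1,0],[0.15,1,0],[0.15,1,0],[0.15,1,0],[0.15,1,0]]' --rotation '[[0,0,0],[0,0,0],[0,0,0],[0,0,0],[0,0,0],[0,0,0],[0,0,0],[0,0,0],[0,0,0],[0,0,0],[0,0,0],[0,0,0]]' --grip '[1,1,1,1,1,1,1,1,1,1,1,1]'

```text
time: 10.9
ee_pos: [0.5563, 0.2263, 0.1784]
tcp_rot: [180.0, -0.0, -171.2]
wrist_force: [0.4, 1.2, -2.9]
opening: 0.0153
grasp_force: 49.6
```

Emit:
carry_out --linear '[[0.15,1,0],[0.15,1,0],[0.15,1,0],[0.03,0.9,0],[0,0.6,0],[0,0,-0.5],[0,0,-0.5],[0,0,-0.5],[0,0,-0.5],[0,0,-0.5],[0,0,0],[0,0,0]]' --rotation '[[0,0,0],[0,0,0],[0,0,0],[0,0,0],[0,0,0],[0,0,0],[0,0,0],[0,0,0],[0,0,0],[0,0,0],[0,0,0],[0,0,0]]' --grip '[1,1,1,1,1,1,1,1,1,1,1,1]'

```text
time: 12.1
ee_pos: [0.566, 0.314, 0.1284]
tcp_rot: [-180.0, -0.0, -171.2]
wrist_force: [0.1, 0.6, -1.7]
opening: 0.0155
grasp_force: 49.5
```

Run:
```python
from h import *
s=bot.camera("scene");t=bot.camera("top")
a=cv2.resize(s[110:280,310:430],(400,567),interpolation=cv2.INTER_CUBIC)
b=cv2.resize(t[60:230,160:280],(400,567),interpolation=cv2.INTER_CUBIC)
cv2.imwrite("pics/f1.png",np.hstack([a,b]));o=bot.get_obs();print(o['ee_pos'],o['time'],o['wrist_force'],o['grasp_force'])
```

```text
[0.56629272 0.31430729 0.12901056] 12.2 [-1.08132889  0.60373932 -2.11745892] 49.523475766181946
```

View pics/f1.png

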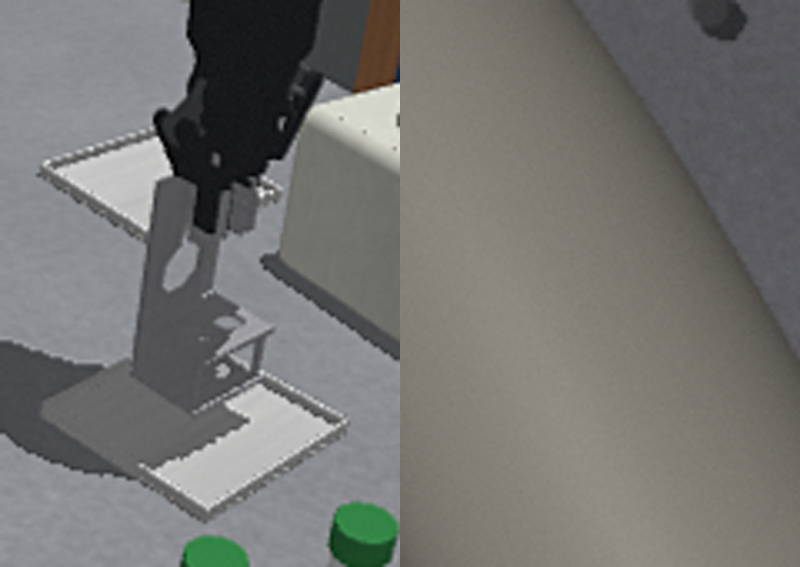

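The scene crop shows the holder hanging upright over the tray, foot corner at crop (195,410) and about 38 mm up. I'll lower it gently.

Emit:
carry_out --linear '[[0,0,-0.4],[0,0,-0.4],[0,0,-0.4],[0,0,-0.2],[0,0,-0.1],[0,0,-0.05],[0,0,-0.05],[0,0,-0.05],[0,0,0]]' --rotation '[[0,0,0],[0,0,0],[0,0,0],[0,0,0],[0,0,0],[0,0,0],[0,0,0],[0,0,0],[0,0,0]]' --grip '[1,1,1,1,1,1,1,1,1]' --grip_force 30

```text
time: 13.1
ee_pos: [0.5661, 0.3143, 0.0955]
tcp_rot: [180.0, 0.0, -171.2]
wrist_force: [-0.3, -0.6, -2.9]
opening: 0.0153
grasp_force: 49.6
```

Emit:
carry_out --linear '[[0,0,-0.05],[0,0,-0.05],[0,0,0],[0,0,0]]' --rotation '[[0,0,0],[0,0,0],[0,0,0],[0,0,0]]' --grip '[1,1,1,1]'

```text
time: 13.5
ee_pos: [0.5661, 0.3143, 0.0935]
tcp_rot: [180.0, 0.0, -171.2]
wrist_force: [-0.2, -0.6, -0.6]
opening: 0.0153
grasp_force: 49.8
```

Emit:
carry_out --linear '[[0,0,-0.05],[0,0,0],[0,0,0]]' --rotation '[[0,0,0],[0,0,0],[0,0,0]]' --grip '[1,1,1]'

```text
time: 13.8
ee_pos: [0.5662, 0.3144, 0.0934]
tcp_rot: [180.0, 0.1, -171.2]
wrist_force: [-2.1, -0.5, 5.2]
opening: 0.015
grasp_force: 50.6
```

Contact: the wrist force went from −2.9 N to +5.2 N up, at the expected height. I'll release gradually and withdraw straight up.

Emit:
carry_out --linear '[[0,0,0],[0,0,0],[0,0,0],[0,0,0],[0,0,0],[0,0,0],[0,0,0],[0,0,0]]' --rotation '[[0,0,0],[0,0,0],[0,0,0],[0,0,0],[0,0,0],[0,0,0],[0,0,0],[0,0,0]]' --grip '[0.6,0.5,0.3,0,-0.2,-0.3,-0.3,-0.3]'

```text
time: 14.6
ee_pos: [0.566, 0.3143, 0.0924]
tcp_rot: [180.0, -0.0, -171.2]
wrist_force: [0.8, 0.5, -0.3]
opening: 0.0555
grasp_force: 0.0
```

Emit:
carry_out --linear '[[0,0,0.2],[0,0,0.5],[0,0,0.8],[0,0,1],[0,0,1],[0,0,1],[0,0,1],[0,0,1],[0,0,0],[0,0,0]]' --rotation '[[0,0,0],[0,0,0],[0,0,0],[0,0,0],[0,0,0],[0,0,0],[0,0,0],[0,0,0],[0,0,0],[0,0,0]]' --grip '[-0.3,-0.3,-0.3,-0.3,-0.3,-0.3,-0.3,-0.3,-0.3,-0.3]'

```text
time: 15.6
ee_pos: [0.5663, 0.3144, 0.2228]
tcp_rot: [180.0, 0.1, -171.2]
wrist_force: [0.1, -0.1, -1.1]
opening: 0.0554
grasp_force: 0.0
```

Run:
```python
from h import *
s=bot.camera("scene")
cv2.imwrite("pics/g1.png",cv2.resize(s[120:320,60:430],(740,400),interpolation=cv2.INTER_CUBIC));o=bot.get_obs();print(o['ee_pos'],o['time'],o['wrist_force'],o['grasp_force'])
```

```text
[0.56603899 0.31425494 0.22190342] 15.65 [ 0.22556068 -0.19587678 -0.96466974] 0.0
```

View pics/g1.png

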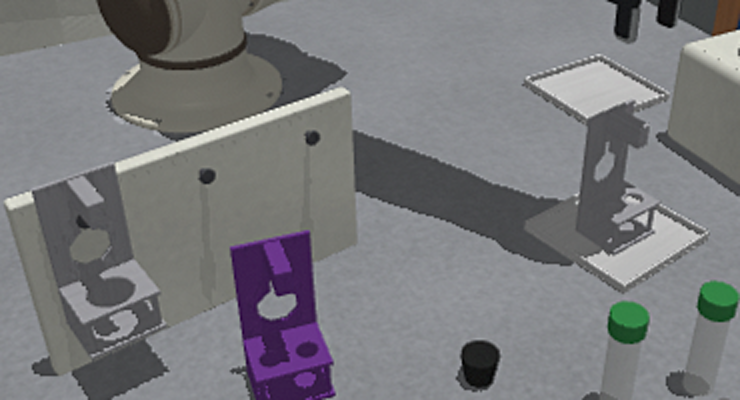

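The twin holder stands upright in the middle of the right-hand tray, at crop (615,240). The single-well holder is still on its screw at (95,270), and the gripper is clear.

```bash
python3 -c "
from workcell import bot
print(bot.job_done())"
```

```text
the job is handed in; nothing more can be done
None
```

The twin-well holder was lifted off its screw and stands upright in the correct tray, the single-well holder is still hanging in place, and the job was handed in at about 16 s; no verdict was shown.

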